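# Pack the tasting tray in reverse order

### The job

Move the four small bottles from the white filling rack into the wooden tasting tray in reverse order, one to a pocket: the bottle nearest the rack's black end goes into the tray pocket farthest from the tray's black end, and so on along the row, so that the one farthest from the rack's black end comes next to the tray's black end. Stand every bottle upright on the floor of its pocket; they are glass, so do not tip them over or drop them.

Things in the scene. Friction and masses are not known exactly. Their poses are not given: they have to be found in the camera images.
- bottle_red: loose amber glass bottle with red cap and red label band, upright, 92 mm tall, 60 to 130 g: round body 38 mm in diameter up to 58 mm, then shoulder and cap (27 mm in diameter). Origin: centre of its underside, z up. It starts in the rack pocket beside the tag of its colour, up to 4 mm off-centre
- bottle_yellow: loose amber glass bottle with yellow cap and yellow label band, upright, 92 mm tall, 60 to 130 g: round body 38 mm in diameter up to 58 mm, then shoulder and cap (27 mm in diameter). Origin: centre of its underside, z up. It starts in the rack pocket beside the tag of its colour, up to 4 mm off-centre
- bottle_blue: loose amber glass bottle with blue cap and blue label band, upright, 92 mm tall, 60 to 130 g: round body 38 mm in diameter up to 58 mm, then shoulder and cap (27 mm in diameter). Origin: centre of its underside, z up. It starts in the rack pocket beside the tag of its colour, up to 4 mm off-centre
- bottle_green: loose amber glass bottle with green cap and green label band, upright, 92 mm tall, 60 to 130 g: round body 38 mm in diameter up to 58 mm, then shoulder and cap (27 mm in diameter). Origin: centre of its underside, z up. It starts in the rack pocket beside the tag of its colour, up to 4 mm off-centre
- tag_red: red tag, a plate 44 x 18 x 3 mm fixed on the rack's ledge beside the pocket where the red bottle starts; it stays there. Origin: centre of its underside; axes as the rack's. The pocket's centre is 46 mm from it along -y
- tag_yellow: yellow tag, a plate 44 x 18 x 3 mm fixed on the rack's ledge beside the pocket where the yellow bottle starts; it stays there. Origin: centre of its underside; axes as the rack's. The pocket's centre is 46 mm from it along -y
- tag_blue: blue tag, a plate 44 x 18 x 3 mm fixed on the rack's ledge beside the pocket where the blue bottle starts; it stays there. Origin: centre of its underside; axes as the rack's. The pocket's centre is 46 mm from it along -y
- tag_green: green tag, a plate 44 x 18 x 3 mm fixed on the rack's ledge beside the pocket where the green bottle starts; it stays there. Origin: centre of its underside; axes as the rack's. The pocket's centre is 46 mm from it along -y
- rack: white filling rack, fixed, 262 x 70 mm, plus a ledge (22 mm wide, 12 mm high) with the tags at +y: four 58 mm square pockets in a row along x, centres at x = -96, -32, 32, 96 mm, y = 0; floor 6 mm, wall tops 20 mm above the origin, walls 6 mm thick. Black end block, 28 mm high, at x = -143 mm. Origin: underside, middle of the row. Left or right of the robot's middle, x within 0.3 rad of world x
- tray: wooden tasting tray, fixed, empty, 262 x 70 mm: four 58 mm square pockets in a row along x, centres at x = -96, -32, 32, 96 mm, y = 0; floor 6 mm, wall tops 20 mm above the origin, walls 6 mm thick. Black end block, 28 mm high, at x = -143 mm. Origin: underside, middle of the row. On the other side from the rack, x within 0.3 rad of world x

How it is judged (in metres and radians):
At the end, for the whole second after the job is handed in: All four bottles stand in the tray in the reverse of their rack order, counted from each black end (the tags show it): each within 13 mm of its pocket's centre along and across, underside 2 to 10 mm above the tray's origin, upright within 0.1 rad, at rest (y of bottle_red in the frame of tray between -0.013 and 0.013 m and z of bottle_red in the frame of tray between 0.002 and 0.01 m and angle between each of bottle_red, bottle_yellow, bottle_blue, bottle_green's own z axis and vertical below 0.1 rad and linear speed of each of bottle_red, bottle_yellow, bottle_blue, bottle_green below 0.02 m/s and angular speed of each of bottle_red, bottle_yellow, bottle_blue, bottle_green below 0.2 rad/s and ((x of tag_red in the frame of rack between -0.116 and -0.076 m and x of bottle_red in the frame of tray between 0.083 and 0.109 m) or (x of tag_red in the frame of rack between -0.052 and -0.012 m and x of bottle_red in the frame of tray between 0.019 and 0.045 m) or (x of tag_red in the frame of rack between 0.012 and 0.052 m and x of bottle_red in the frame of tray between -0.045 and -0.019 m) or (x of tag_red in the frame of rack between 0.076 and 0.116 m and x of bottle_red in the frame of tray between -0.109 and -0.083 m)) and y of bottle_yellow in the frame of tray between -0.013 and 0.013 m and z of bottle_yellow in the frame of tray between 0.002 and 0.01 m and ((x of tag_yellow in the frame of rack between -0.116 and -0.076 m and x of bottle_yellow in the frame of tray between 0.083 and 0.109 m) or (x of tag_yellow in the frame of rack between -0.052 and -0.012 m and x of bottle_yellow in the frame of tray between 0.019 and 0.045 m) or (x of tag_yellow in the frame of rack between 0.012 and 0.052 m and x of bottle_yellow in the frame of tray between -0.045 and -0.019 m) or (x of tag_yellow in the frame of rack between 0.076 and 0.116 m and x of bottle_yellow in the frame of tray between -0.109 and -0.083 m)) and y of bottle_blue in the frame of tray between -0.013 and 0.013 m and z of bottle_blue in the frame of tray between 0.002 and 0.01 m and ((x of tag_blue in the frame of rack between -0.116 and -0.076 m and x of bottle_blue in the frame of tray between 0.083 and 0.109 m) or (x of tag_blue in the frame of rack between -0.052 and -0.012 m and x of bottle_blue in the frame of tray between 0.019 and 0.045 m) or (x of tag_blue in the frame of rack between 0.012 and 0.052 m and x of bottle_blue in the frame of tray between -0.045 and -0.019 m) or (x of tag_blue in the frame of rack between 0.076 and 0.116 m and x of bottle_blue in the frame of tray between -0.109 and -0.083 m)) and y of bottle_green in the frame of tray between -0.013 and 0.013 m and z of bottle_green in the frame of tray between 0.002 and 0.01 m and ((x of tag_green in the frame of rack between -0.116 and -0.076 m and x of bottle_green in the frame of tray between 0.083 and 0.109 m) or (x of tag_green in the frame of rack between -0.052 and -0.012 m and x of bottle_green in the frame of tray between 0.019 and 0.045 m) or (x of tag_green in the frame of rack between 0.012 and 0.052 m and x of bottle_green in the frame of tray between -0.045 and -0.019 m) or (x of tag_green in the frame of rack between 0.076 and 0.116 m and x of bottle_green in the frame of tray between -0.109 and -0.083 m))); the robot touches nothing.
It fails at once if a bottle is tipped over (more than 40 degrees) (angle between any of bottle_red, bottle_yellow, bottle_blue, bottle_green's own z axis and vertical above 0.7 rad).
It fails at once if a bottle is dropped (faster than 0.6 m/s while out of the fingers: a fall of about 18 mm) ((contact force between bottle_red and the fingers below 0.05 N and linear speed of bottle_red above 0.6 m/s) or (contact force between bottle_yellow and the fingers below 0.05 N and linear speed of bottle_yellow above 0.6 m/s) or (contact force between bottle_blue and the fingers below 0.05 N and linear speed of bottle_blue above 0.6 m/s) or (contact force between bottle_green and the fingers below 0.05 N and linear speed of bottle_green above 0.6 m/s)).
It also fails if it takes over 112 s, if anything falls off the work surface, if the arm or the gripper's body presses on something with over 40 N, if the wrist force passes 120 N, or if a joint passes its speed limit or range.

### The arm

A 6-joint arm with a two-finger parallel gripper is mounted at the origin on the work surface. World frame = base frame: x ahead of the robot, y to its left, z up, the work surface at z = 0. Lengths are in m, angles in degrees, forces in N, time in s.
With the tool pointing down it reaches from about 0.375 to 0.9 m from the base axis. Payload 3.1 kg.
Tool frame: the origin (TCP) lies on the centre line of the jaws, within the pads' length; the fingertips stand 22 mm ahead of it and the grasp point (between the pads) lies 3 mm ahead of it; z points along the fingers, y is the line along which they close (so a half turn about z gives the same grasp; the last joint's range is limited). The gripper opens to 87 mm and grips with 3 to 60 N. Pads are 19 mm wide; open, the fingers measure 117 mm over their backs; the gripper's body (75 mm by 190 mm) begins 51 mm behind the grasp point.
Start: joints at [-87.004, 30.224, 82.088, -0, 67.689, -10.227], TCP at [0.143, -0.608, 0.245] pointing down, gripper open.
Joint ranges: [-176.69, 176.69], [-43.24, 126.21], [12.49, 139.97], [-82, 262], [0, 151.66], [-163.58, 163.58]. Speed limits (degrees/s): [159.86, 159.86, 180, 180, 180, 180].

### API

Orientations are given as a 3x3 rotation matrix whose columns are the frame's x, y, z axes.
In Python, from rig import * gives the robot as it stands.
- The arm moves only by the shell command python3 -m jog 'ROWS'. ROWS is text: rows parted by semicolons, each of 7 numbers parted by spaces: the shift along the tool's x, y, z in mm, then the turn, a rotation vector about the tool's x, y, z in rad, then the finger opening in mm, from 0 to 87. In form: tx ty tz ax ay az fingers; .... A call has 1 to 12 rows; each row shifts and turns the commanded pose from where the row before left it, along the tool's axes as they then stand; what a row does not reach is not made up. A row lasts 1/8 s, in which the tool goes at most 62.5 mm and 10.7 degrees, less where a joint would pass 70% of its speed; a pose out of reach is approached as far as the arm can. A call with a gripper value outside its range is refused whole. The fingers move at their own pace and stop on an object; the grip force is fixed at half the most. Time passes only in rows, so rows that do not move let the fingers close. It gives the time, the measured TCP pose, the force, the opening and the grip force at its end, in the units of the state.
- read_state(): the state, without advancing time (a new reading comes with each control period).
- capture(name): name is "scene" or "top" or "wrist"; returns a dict with "color" (420x560x3 uint8, red, green, blue), "camera_matrix" (3x3 intrinsics, pixels), "R" (3x3) and "t" (3): a world point X has camera coordinates R X + t. Camera axes: x right, y down, z forward; pixel columns grow to the right and rows downward; lengths in m; the calibration is good to about 2 mm. The wrist camera is an equidistant fisheye: a pixel r from the principal point sees the ray r / f radians off the axis. A picture is of the moment at which its call begins. There is no depth.
- hand_in(): hands the job in; it is judged then, once.
Trained networks look in the newest picture that a camera, given by its name, has taken for a name from the list of things; names that differ only in an ending like _2 or _b are one class to them, and where a whole thing is asked for, a point or a joint stands for the part that bears it (a point fixed in the world has none). Each returns a list of dicts, best first, with "conf" (0 to 1); they miss things now and then, are a little off and sometimes report something else, mostly with a low value. They report only what shows in the picture. A call takes as long as a camera call.
- find_in(camera, target): "at" ([x, y, z] in m, in world coordinates, good to about 4 mm: the middle of the surface that is visible of it).
- trace(camera, target): "pixels" (420x560 bool, what is visible of it).
- place_of(camera, target): "at" ([x, y, z] in m, in world coordinates, good to about 4 mm: a listed point, or the origin of a listed thing).
The state is a dict: "time_s": time; "joint_positions": joint angles; "qvel": joint speeds; "tau": joint torques, N m; "position": TCP position; "tcp_rot": TCP orientation; "force": force on the tool from outside, world axes, zero at the start; "moment": the same for the moment, N m; "opening": opening from 0.0 (shut) to 1.0 (fully open); "grasp_force": force on a finger pad.
Only numpy, scipy, OpenCV 4.12 (cv2) and the standard library are available. Lean on these libraries where they do the work, as an engineer would, in place of code of your own. Each camera call takes 0.05 s, during which the arm holds its last target. There are 200 camera calls.

## Working session

There is one attempt and no reset: what is moved stays moved. The work goes in short steps, Python scripts to look and compute and a shell command to move; the robot and the scene stay as the last step left them, time stands still between calls to the robot, and variables do not carry over. Pictures are saved under pics/ and viewed, at most 14 in all, crops included, and the job is handed in when it is done.

```bash
ls; mkdir -p pics; python3 - <<'E'
from rig import *
import cv2,numpy as np
s=read_state();print(s['time_s'],s['position'],np.round(s['tcp_rot'],3).tolist())
for c in ['top','scene']:
    p=capture(c);cv2.imwrite(f'pics/{c}0.png',cv2.cvtColor(p['color'],cv2.COLOR_RGB2BGR))
    for n in ['rack','tray']+[a+'_'+b for a in('tag','bottle') for b in('red','yellow','blue','green')]:
        print(c,n,[(np.round(d['at'],4).tolist(),round(d['conf'],2)) for d in place_of(c,n)][:2])
E
```

```text
pics
0.0 [ 0.14297071 -0.60772823  0.2435672 ] [[0.973, 0.229, -0.0], [0.229, -0.973, 0.002], [0.0, -0.002, -1.0]]
top rack [([0.5396, 0.1981, 0.0017], 0.98)]
top tray [([0.5572, -0.1486, -0.0026], 0.86), ([0.5374, 0.1957, 0.0017], 0.65)]
top tag_red [([0.558, 0.2485, 0.0114], 0.77), ([0.6225, 0.2644, 0.0118], 0.35)]
top tag_yellow [([0.4337, 0.2151, 0.0146], 0.58)]
top tag_blue [([0.4958, 0.2301, 0.0111], 0.68)]
top tag_green [([0.6235, 0.2659, 0.0118], 0.68)]
top bottle_red [([0.5637, 0.2037, 0.0047], 0.8), ([0.6336, 0.2277, 0.0098], 0.28)]
top bottle_yellow [([0.4499, 0.1741, 0.0079], 0.72)]
top bottle_blue [([0.5063, 0.1869, 0.0061], 0.96), ([0.565, 0.2031, 0.0077], 0.32)]
top bottle_green [([0.6349, 0.2306, 0.0067], 0.7), ([0.5583, 0.2481, 0.0114], 0.31)]
scene rack [([0.5397, 0.1985, -0.0011], 0.87)]
scene tray [([0.5586, -0.1479, 0.0006], 0.97), ([0.5107, 0.1881, 0.0031], 0.38)]
scene tag_red [([0.5588, 0.2465, 0.0093], 0.74)]
scene tag_yellow [([0.4347, 0.2173, 0.0116], 0.45)]
scene tag_blue [([0.496, 0.2298, 0.0149], 0.77), ([0.5586, -0.1479, -0.0012], 0.66)]
scene tag_green [([0.6201, 0.2633, 0.0078], 0.66)]
scene bottle_red [([0.566, 0.2026, 0.0067], 0.73)]
scene bottle_yellow [([0.4495, 0.1756, 0.0087], 0.85), ([0.6288, 0.2223, 0.0081], 0.44)]
scene bottle_blue [([0.5067, 0.1893, 0.0072], 0.86)]
scene bottle_green [([0.6286, 0.2234, 0.0068], 0.59)]
```

View pics/top0.png

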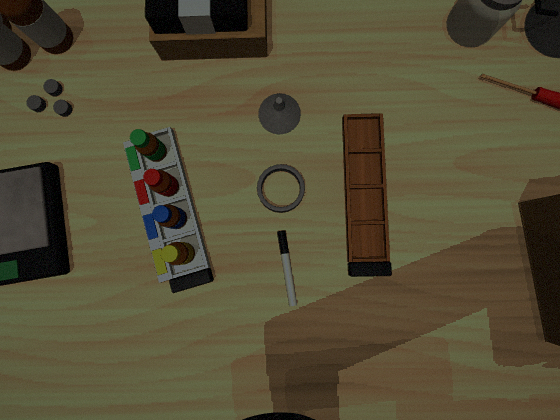

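View pics/scene0.png

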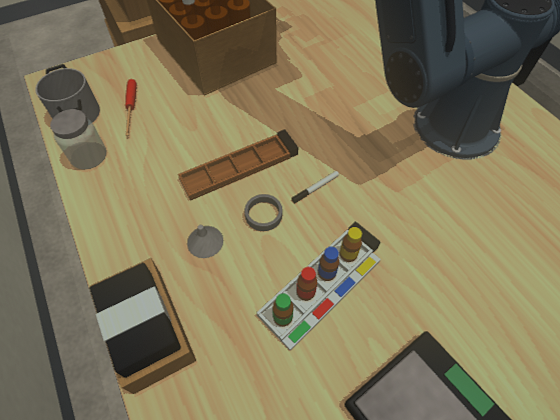

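The top picture shows the rack at left with its black end at (190,280), next to yellow, then blue, red and green. The tray is at right with its black end at (370,268). So yellow goes to tray +96, blue to +32, red to −32 and green to −96. A tall box stands at right, so I'll go over it. Next I'll fit the poses to the silhouettes.

```bash
cat > h.py <<'E'
from rig import *
import cv2,numpy as np
from scipy.optimize import minimize
def save(c,f):
    p=capture(c);cv2.imwrite(f'pics/{f}.png',cv2.cvtColor(p['color'],cv2.COLOR_RGB2BGR));return p
def box(x0,x1,y0,y1,z0,z1): return np.array([[x,y,z] for x in(x0,x1) for y in(y0,y1) for z in(z0,z1)])
a=np.linspace(0,2*np.pi,24,endpoint=False)
ring=lambda r,z:np.c_[r*np.cos(a),r*np.sin(a),0*a+z]
PARTS={'tray':[box(-.131,.131,-.035,.035,0,.02),box(-.155,-.131,-.035,.035,0,.028)],
 'rack':[box(-.131,.131,-.035,.035,0,.02),box(-.155,-.131,-.035,.035,0,.028),box(-.131,.131,.035,.057,0,.012)],
 'bottle':[np.r_[ring(.019,0),ring(.019,.058)],np.r_[ring(.019,.058),ring(.0135,.075)],np.r_[ring(.0135,.07),ring(.0135,.092)]]}
def sil(parts,cam,x,y,z,yaw):
    m=np.zeros((420,560),np.uint8);c,s=np.cos(yaw),np.sin(yaw);R=np.array([[c,-s,0],[s,c,0],[0,0,1]])
    for P in parts:
        q=(P@R.T+[x,y,z])@np.array(cam['R']).T+cam['t'];q=q@np.array(cam['camera_matrix']).T;q=q[:,:2]/q[:,2:]
        m=np.maximum(m,cv2.fillConvexPoly(np.zeros_like(m),cv2.convexHull((q*16).round().astype(np.int32)),255,cv2.LINE_AA,4))
    return m/255.
def fit(name,cams,g,z,dyaw=True):
    k=name.split('_')[0];M={}
    for c in cams:
        r=trace(c,name)
        if r: M[c]=max(r[:3],key=lambda d:d['conf'])['pixels'].astype(float)
    def f(v):
        return sum(1-np.minimum(M[c],s).sum()/np.maximum(M[c],s).sum() for c in M for s in[sil(PARTS[k],cams[c],v[0],v[1],z,v[2]*5 if dyaw else 0)])
    v0=np.array([g[0],g[1],g[2]/5] if dyaw else g[:2])
    r=minimize(f,v0,method='Nelder-Mead',options=dict(initial_simplex=np.vstack([v0]+[v0+.01*e for e in np.eye(len(v0))]),xatol=1e-4))
    v=r.x.copy()
    if dyaw:v[2]*=5
    return v,r.fun/len(M),len(M)
def plan(x,y,z,yaw):
    s=read_state();R=np.array(s['tcp_rot']);d=R.T@(np.array([x,y,z])-s['position'])*1000
    cy,sy=np.cos(yaw),np.sin(yaw);T=np.array([[cy,sy,0],[sy,-cy,0],[0,0,-1.]])
    rv=cv2.Rodrigues(R.T@T)[0].ravel()
    print('t',round(s['time_s'],2),'shift',d.round(1),'rot',rv.round(4))
E
python3 - <<'E'
from h import *
cams={c:capture(c) for c in('top','scene')}
for one in (['top'],['scene'],['top','scene']):
    C={c:cams[c] for c in one};print(one)
    for n,g in [('tray',(.557,-.148,.03)),('rack',(.54,.198,.26))]:
        v,e,m=fit(n,C,g,0);print(n,v.round(4),round(e,3))
    for n,g in [('yellow',(.45,.175)),('blue',(.506,.188)),('red',(.565,.203)),('green',(.63,.226))]:
        v,e,m=fit('bottle_'+n,C,g,.006,False);print(n,v.round(4),round(e,3),m)
E
```

```text
['top']
tray [ 0.5575 -0.1495 -0.0028] 0.05
rack [0.54   0.1932 0.2632] 0.459
yellow [0.4487 0.1694] 0.145 1
blue [0.5103 0.1839] 0.067 1
red [0.569  0.1987] 0.132 1
green [0.6322 0.2209] 0.118 1
['scene']
tray [ 0.5578 -0.1498  0.0038] 0.074
rack [0.5408 0.1942 0.2698] 0.528
yellow [0.4493 0.1722] 0.124 1
blue [0.5122 0.1868] 0.102 1
red [0.5689 0.1996] 0.147 1
green [0.6344 0.2242] 0.192 1
['top', 'scene']
tray [ 0.5586 -0.1502 -0.0063] 0.062
rack [0.5405 0.1935 0.264 ] 0.494
yellow [0.4491 0.1721] 0.138 2
blue [0.5104 0.1847] 0.092 2
red [0.569  0.1994] 0.141 2
green [0.633  0.2224] 0.157 2
```

```bash
python3 -m jog '0 0 -50 0 0 0 87;0 0 -50 0 0 0 87;0 0 -50 0 0 0 87'
```

```text
time_s: 2.78
position: [0.143, -0.6082, 0.3961]
tcp_rot: [[0.973, 0.229, 0.0], [0.229, -0.973, 0.0], [0.0, -0.0, -1.0]]
force: [0.2, -0.7, 0.2]
opening: 1.001
grasp_force: 0.0
```

```bash
python3 -m jog '15 -12 0 0 0 0 87;30 -24 0 0 0 0 87;45 -36 0 0 0 0 87;45 -36 0 0 0 0 87;45 -36 0 0 0 0 87;45 -36 0 0 0 0 87;45 -36 0 0 0 0 87;45 -36 0 0 0 0 87;45 -36 0 0 0 0 87;45 -36 0 0 0 0 87;30 -24 0 0 0 0 87;15 -12 0 0 0 0 87'; python3 -c "
from h import *
plan(.449,.172,.16,.263)"
```

```text
time_s: 4.28
position: [0.499, -0.1522, 0.3933]
tcp_rot: [[0.973, 0.232, -0.002], [0.232, -0.973, 0.002], [-0.001, -0.002, -1.0]]
force: [0.2, -0.3, -0.0]
opening: 0.995
grasp_force: 0.0
t 4.28 shift [  26.8 -326.5  233.9] rot [-0.0019  0.0014 -0.0292]
```

```bash
python3 -m jog '1 -11 8 0 0 -0.029 87;2 -22 15 0 0 0 87;3 -33 23 0 0 0 87;3 -33 23 0 0 0 87;3 -33 23 0 0 0 87;3 -33 23 0 0 0 87;3 -33 23 0 0 0 87;3 -33 23 0 0 0 87;3 -33 23 0 0 0 87;3 -33 23 0 0 0 87;0 -22 16 0 0 0 87;0 -11 8 0 0 0 87'; python3 - <<'E'
from h import *
plan(.449,.172,.16,.263)
C={c:save(c,c+'1') for c in('top','scene')}
print(fit('bottle_yellow',C,(.449,.172),.006,False))
save('wrist','w1')
E
```

```text
time_s: 5.78
position: [0.4382, 0.1711, 0.1623]
tcp_rot: [[0.966, 0.258, -0.003], [0.258, -0.966, -0.001], [-0.003, -0.0, -1.0]]
force: [-0.2, 0.1, -0.3]
opening: 1.003
grasp_force: 0.0
t 5.78 shift [10.7  1.9  2.3] rot [-0.0002  0.0035 -0.0018]
(array([0.44905133, 0.17220247]), np.float64(0.38793731179993707), 2)
```

View pics/w1.png

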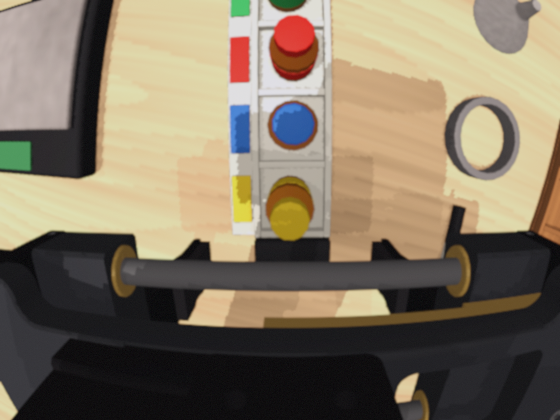

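Wrist view: the yellow cap at (290,215) lies midway between the fingers (about columns 190 and 390). It needs 11 mm forward.

```bash
python3 -m jog '11 2 0 0 0 0 87;0 0 15 0 0 0 87;0 0 25 0 0 0 87;0 0 25 0 0 0 87;0 0 20 0 0 0 87;0 0 12 0 0 0 87;0 0 7 0 0 0 87;0 0 3 0 0 0 87;0 0 0 0 0 0 87;0 0 0 0 0 0 87'; python3 -c "
from h import *
plan(.449,.172,.055,.263)"
```

```text
time_s: 7.28
position: [0.4518, 0.1719, 0.057]
tcp_rot: [[0.966, 0.257, 0.001], [0.257, -0.966, 0.0], [0.001, 0.0, -1.0]]
force: [-0.3, 0.2, 0.5]
opening: 0.999
grasp_force: 0.0
t 7.28 shift [-2.7 -0.8  2. ] rot [ 0.0001 -0.0011 -0.0031]
```

```bash
python3 -m jog '-3 -1 2 0 0 0 87;0 0 0 0 0 0 30;0 0 0 0 0 0 30;0 0 0 0 0 0 30;0 0 0 0 0 0 30;0 0 0 0 0 0 30;0 0 0 0 0 0 30;0 0 0 0 0 0 30'
```

```text
time_s: 8.28
position: [0.4483, 0.172, 0.0545]
tcp_rot: [[0.966, 0.257, 0.0], [0.257, -0.966, 0.0], [0.0, -0.0, -1.0]]
force: [0.3, 0.8, 0.3]
opening: 0.428
grasp_force: 30.0
```

```bash
python3 -m jog '0 0 -5 0 0 0 30;0 0 -10 0 0 0 30;0 0 -20 0 0 0 30;0 0 -25 0 0 0.04 30;0 0 -25 0 0 0.07 30;0 0 -20 0 0 0.08 30;0 0 -10 0 0 0.07 30;0 0 0 0 0 0 30'; python3 -c "
from h import *
plan(.654,-.150,.17,-.002)"
```

```text
time_s: 9.28
position: [0.4488, 0.1721, 0.1709]
tcp_rot: [[1.0, 0.001, 0.003], [0.001, -1.0, 0.0], [0.003, -0.0, -1.0]]
force: [0.3, 0.8, -0.1]
opening: 0.425
grasp_force: 30.0
t 9.28 shift [204.9 322.3   1.3] rot [-0.0004 -0.0028  0.0028]
```

```bash
python3 -m jog '7 11 0 0 0 0 30;14 22 0 0 0 0 30;21 32 0 0 0 0 30;21 32 0 0 0 0 30;21 32 0 0 0 0 30;21 32 0 0 0 0 30;21 32 0 0 0 0 30;21 32 0 0 0 0 30;21 32 0 0 0 0 30;21 32 0 0 0 0 30;12 22 0 0 0 0 30;6 11 0 0 0 0 30'; python3 -c "
from h import *
plan(.654,-.150,.06,-.002)"
```

```text
time_s: 10.78
position: [0.6553, -0.1522, 0.1683]
tcp_rot: [[1.0, -0.002, -0.001], [-0.002, -1.0, 0.0], [-0.001, -0.0, -1.0]]
force: [-0.2, 0.1, -0.3]
opening: 0.429
grasp_force: 30.0
t 10.78 shift [ -1.2  -2.2 108.3] rot [-0.0003  0.0013  0.0004]
```

```bash
python3 -m jog '0 0 0 0 0 0 30;0 0 0 0 0 0 30;0 0 0 0 0 0 30'; python3 - <<'E'
from h import *
plan(.654,-.150,.06,-.002)
save('wrist','w2')
p=save('top','t2')
E
```

```text
time_s: 11.15
position: [0.6548, -0.1489, 0.1696]
tcp_rot: [[1.0, 0.001, -0.001], [0.001, -1.0, 0.0], [-0.001, -0.0, -1.0]]
force: [-0.3, 0.1, -0.4]
opening: 0.431
grasp_force: 30.0
t 11.15 shift [ -0.7   1.1 109.6] rot [-0.0005  0.0008  0.0031]
```

View pics/w2.png

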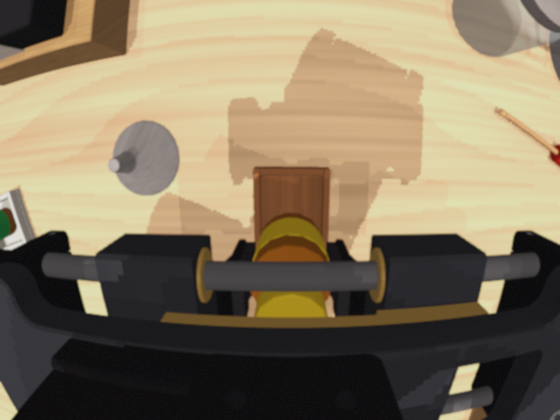

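Yellow is held at (291,250), centred over the tray's columns 255–328. Lowering.

```bash
python3 -m jog '-1 1 10 0 0 0 30;0 0 20 0 0 0 30;0 0 25 0 0 0 30;0 0 25 0 0 0 30;0 0 15 0 0 0 30;0 0 9 0 0 0 30;0 0 5 0 0 0 30;0 0 3 0 0 0 30;0 0 2 0 0 0 30;0 0 0 0 0 0 30;0 0 0 0 0 0 30'
```

```text
time_s: 12.62
position: [0.6545, -0.1511, 0.0559]
tcp_rot: [[1.0, -0.0, 0.001], [-0.0, -1.0, -0.0], [0.001, 0.0, -1.0]]
force: [0.7, 0.7, -0.3]
opening: 0.431
grasp_force: 30.0
```

```bash
python3 -m jog '0 0 1 0 0 0 30;0 0 0 0 0 0 30;0 0 0 0 0 0 44;0 0 0 0 0 0 50;0 0 0 0 0 0 70;0 0 0 0 0 0 87;0 0 0 0 0 0 87;0 0 0 0 0 0 87;0 0 -10 0 0 0 87;0 0 -30 0 0 0 87;0 0 -50 0 0 0 87;0 0 -20 0 0 0 87'; python3 - <<'E'
from h import *
plan(.5103,.185,.165,-.002)
C={c:capture(c) for c in('top','scene')}
print(fit('bottle_yellow',C,(.654,-.15),.006,False))
print(fit('tray',C,(.5578,-.1498,0),0))
E
```

```text
time_s: 14.12
position: [0.6561, -0.1517, 0.1688]
tcp_rot: [[1.0, -0.0, 0.006], [-0.0, -1.0, -0.002], [0.006, 0.002, -1.0]]
force: [0.2, -0.7, -0.1]
opening: 0.998
grasp_force: 0.0
t 14.12 shift [-145.9 -336.7    2.1] rot [ 0.0025 -0.0061  0.0019]
(array([ 0.65618575, -0.15247005]), np.float64(0.2612744107853806), 1)
(array([ 0.56008931, -0.15091923, -0.00147073]), np.float64(0.5555225279841371), 2)
```

```bash
python3 -m jog '-5 -11 0 0 0 0 87;-10 -22 0 0 0 0 87;-15 -34 0 0 0 0 87;-15 -34 0 0 0 0 87;-15 -34 0 0 0 0 87;-15 -34 0 0 0 0 87;-15 -34 0 0 0 0 87;-15 -34 0 0 0 0 87;-15 -34 0 0 0 -0.05 87;-13 -34 0 0 0 -0.07 87;-9 -22 0 0 0 -0.07 87;0 -7 0 0 0 -0.073 87'; python3 -m jog '0 0 0 0 0 0 87;0 0 0 0 0 0 87';python3 - <<'E'
from h import *
plan(.5103,.185,.055,.263)
E
```

```text
time_s: 15.92
position: [0.5041, 0.1827, 0.1637]
tcp_rot: [[0.964, 0.264, -0.004], [0.264, -0.964, -0.0], [-0.003, -0.001, -1.0]]
force: [0.6, 0.7, -0.1]
opening: 1.0
grasp_force: 0.0
time_s: 16.18
position: [0.5064, 0.1808, 0.1642]
tcp_rot: [[0.966, 0.259, -0.001], [0.259, -0.966, -0.0], [-0.001, -0.0, -1.0]]
force: [1.3, -0.4, 0.4]
opening: 1.0
grasp_force: 0.0
t 16.18 shift [  4.9  -3.  109.2] rot [-0.      0.0009 -0.0012]
```

```bash
python3 -m jog '5 -3 0 0 0 0 87;0 0 15 0 0 0 87;0 0 25 0 0 0 87;0 0 25 0 0 0 87;0 0 20 0 0 0 87;0 0 12 0 0 0 87;0 0 7 0 0 0 87;0 0 5 0 0 0 87;0 0 0 0 0 0 87;0 0 0 0 0 0 87'; python3 -c "
from h import *
plan(.5103,.185,.0545,.263)"
```

```text
time_s: 17.42
position: [0.5112, 0.1852, 0.0561]
tcp_rot: [[0.966, 0.26, 0.001], [0.26, -0.966, 0.0], [0.001, 0.0, -1.0]]
force: [0.7, -0.6, 0.6]
opening: 1.0
grasp_force: 0.0
t 17.43 shift [-0.9 -0.   1.6] rot [ 0.0001 -0.0012 -0.0002]
```

```bash
python3 -m jog '-1 0 1 0 0 0 87;0 0 0 0 0 0 30;0 0 0 0 0 0 30;0 0 0 0 0 0 30;0 0 0 0 0 0 30;0 0 0 0 0 0 30;0 0 0 0 0 0 30;0 0 0 0 0 0 30'; python3 -m jog '0 0 -5 0 0 0 30;0 0 -10 0 0 0 30;0 0 -20 0 0 0 30;0 0 -25 0 0 0.04 30;0 0 -25 0 0 0.07 30;0 0 -20 0 0 0.08 30;0 0 -10 0 0 0.07 30;0 0 0 0 0 0 30'; python3 -c "
from h import *
plan(.590,-.150,.17,-.002)"
```

```text
time_s: 18.42
position: [0.5098, 0.1849, 0.0546]
tcp_rot: [[0.966, 0.26, -0.0], [0.26, -0.966, 0.0], [-0.0, -0.0, -1.0]]
force: [-0.3, -0.1, -0.9]
opening: 0.429
grasp_force: 30.0
time_s: 19.42
position: [0.5104, 0.1849, 0.171]
tcp_rot: [[1.0, 0.004, 0.003], [0.004, -1.0, 0.0], [0.003, -0.0, -1.0]]
force: [-0.6, 0.4, -1.8]
opening: 0.429
grasp_force: 30.0
t 19.43 shift [ 78.4 335.2   1.1] rot [-0.0004 -0.0028  0.0056]
```

```bash
python3 -m jog '3 11 0 0 0 0 30;5 22 0 0 0 0.005 30;8 34 0 0 0 0 30;8 34 0 0 0 0 30;8 34 0 0 0 0 30;8 34 0 0 0 0 30;8 34 0 0 0 0 30;8 34 0 0 0 0 30;8 34 0 0 0 0 30;8 34 0 0 0 0 30;5 20 0 0 0 0 30;2 10 0 0 0 0 30'; python3 -m jog '0 0 0 0 0 0 30;0 0 0 0 0 0 30;0 0 0 0 0 0 30';python3 -c "
from h import *
plan(.590,-.150,.055,-.002)"
```

```text
time_s: 20.92
position: [0.588, -0.1514, 0.1689]
tcp_rot: [[1.0, -0.003, -0.001], [-0.003, -1.0, 0.001], [-0.001, -0.001, -1.0]]
force: [-0.5, -0.2, -1.0]
opening: 0.431
grasp_force: 30.0
time_s: 21.3
position: [0.588, -0.1491, 0.1696]
tcp_rot: [[1.0, -0.001, -0.0], [-0.001, -1.0, 0.0], [-0.0, -0.0, -1.0]]
force: [-0.7, -0.7, -0.2]
opening: 0.434
grasp_force: 30.0
t 21.3 shift [  2.    1.  114.6] rot [-0.0004  0.0004  0.0012]
```

```bash
python3 -m jog '2 1 10 0 0 0 30;0 0 20 0 0 0 30;0 0 25 0 0 0 30;0 0 25 0 0 0 30;0 0 15 0 0 0 30;0 0 9 0 0 0 30;0 0 5 0 0 0 30;0 0 3 0 0 0 30;0 0 2 0 0 0 30;0 0 0 0 0 0 30;0 0 0 0 0 0 30'
```

```text
time_s: 22.68
position: [0.5905, -0.1514, 0.0559]
tcp_rot: [[1.0, -0.002, 0.001], [-0.002, -1.0, -0.0], [0.001, 0.0, -1.0]]
force: [-0.0, 0.1, -1.5]
opening: 0.427
grasp_force: 30.0
```

```bash
python3 -m jog '0 0 1 0 0 0 30;0 0 0 0 0 0 30;0 0 0 0 0 0 44;0 0 0 0 0 0 50;0 0 0 0 0 0 70;0 0 0 0 0 0 87;0 0 0 0 0 0 87;0 0 0 0 0 0 87;0 0 -10 0 0 0 87;0 0 -30 0 0 0 87;0 0 -50 0 0 0 87;0 0 -20 0 0 0 87'; python3 - <<'E'
from h import *
plan(.569,.1995,.165,-.002)
C={c:save(c,c+'3') for c in('top','scene')}
print(fit('bottle_red',{'scene':C['scene']},(.569,.1995),.006,False), fit('bottle_red',{'top':C['top']},(.569,.1995),.006,False))
E
```

```text
time_s: 24.18
position: [0.5919, -0.1519, 0.1684]
tcp_rot: [[1.0, -0.002, 0.005], [-0.002, -1.0, -0.002], [0.005, 0.002, -1.0]]
force: [0.4, -0.1, -0.7]
opening: 1.0
grasp_force: 0.0
t 24.18 shift [ -23.6 -351.4    2.4] rot [ 0.0025 -0.0054 -0.0001]
(array([0.56956359, 0.20157899]), np.float64(0.12007044198047512), 1) (array([0.56784363, 0.19836067]), np.float64(0.11471380135620268), 1)
```

View pics/scene3.png

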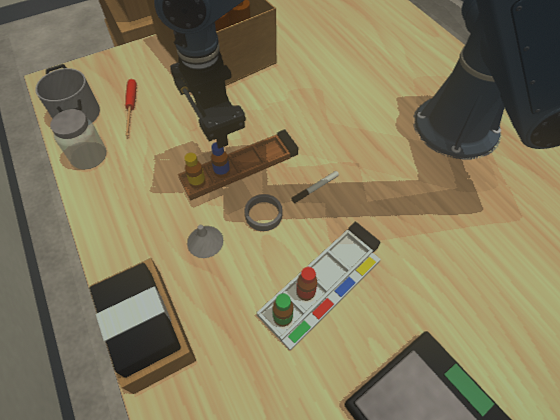

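Yellow (195,170) and blue (220,158) stand upright in the two far tray pockets. Red (307,284) and green (283,310) are still in the rack. Red is next.

```bash
python3 -m jog '-1 -11 0 0 0 0 87;-2 -23 0 0 0 0 87;-3 -36 0 0 0 0 87;-3 -36 0 0 0 0 87;-3 -36 0 0 0 0 87;-3 -36 0 0 0 0 87;-3 -36 0 0 0 0 87;-3 -36 0 0 0 0 87;-3 -36 0 0 0 -0.05 87;0 -35 0 0 0 -0.07 87;3 -22 0 0 0 -0.07 87;6 -7 0 0 0 -0.073 87'; python3 -m jog '0 0 0 0 0 0 87;0 0 0 0 0 0 87;0 0 0 0 0 0 87';python3 - <<'E'
from h import *
plan(.569,.1995,.055,.263)
E
```

```text
time_s: 25.88
position: [0.5679, 0.203, 0.1635]
tcp_rot: [[0.965, 0.263, -0.003], [0.263, -0.965, 0.0], [-0.003, -0.001, -1.0]]
force: [-0.5, 0.1, 0.1]
opening: 0.997
grasp_force: 0.0
time_s: 26.25
position: [0.5698, 0.1996, 0.1643]
tcp_rot: [[0.966, 0.257, -0.001], [0.257, -0.966, -0.0], [-0.001, -0.0, -1.0]]
force: [-0.1, -0.4, 0.0]
opening: 0.999
grasp_force: 0.0
t 26.25 shift [-7.000e-01 -1.000e-01  1.093e+02] rot [-0.0001  0.0009 -0.0033]
```

```bash
python3 -m jog '-1 0 0 0 0 -0.003 87;0 0 15 0 0 0 87;0 0 25 0 0 0 87;0 0 25 0 0 0 87;0 0 20 0 0 0 87;0 0 12 0 0 0 87;0 0 7 0 0 0 87;0 0 6 0 0 0 87;0 0 0 0 0 0 87;0 0 0 0 0 0 87'; python3 -c "
from h import *
plan(.569,.1995,.0545,.263)"
```

```text
time_s: 27.5
position: [0.5696, 0.1998, 0.0551]
tcp_rot: [[0.965, 0.261, 0.001], [0.261, -0.965, 0.0], [0.001, 0.0, -1.0]]
force: [-0.0, -0.0, -0.2]
opening: 0.996
grasp_force: 0.0
t 27.5 shift [-0.7  0.1  0.6] rot [ 0.0001 -0.0011  0.0009]
```

```bash
python3 -m jog '-1 0 0 0 0 0 87;0 0 0 0 0 0 30;0 0 0 0 0 0 30;0 0 0 0 0 0 30;0 0 0 0 0 0 30;0 0 0 0 0 0 30;0 0 0 0 0 0 30;0 0 0 0 0 0 30'; python3 -m jog '0 0 -5 0 0 0 30;0 0 -10 0 0 0 30;0 0 -20 0 0 0 30;0 0 -25 0 0 0.04 30;0 0 -25 0 0 0.07 30;0 0 -20 0 0 0.08 30;0 0 -10 0 0 0.075 30;0 0 0 0 0 0 30'; python3 -c "
from h import *
plan(.526,-.150,.17,-.002)"
```

```text
time_s: 28.5
position: [0.5683, 0.1995, 0.0546]
tcp_rot: [[0.965, 0.261, -0.0], [0.261, -0.965, 0.0], [0.0, -0.0, -1.0]]
force: [0.1, 0.1, 0.1]
opening: 0.428
grasp_force: 30.0
time_s: 29.5
position: [0.5689, 0.1995, 0.1711]
tcp_rot: [[1.0, -0.0, 0.003], [-0.0, -1.0, 0.0], [0.003, -0.0, -1.0]]
force: [0.9, -0.2, -1.4]
opening: 0.431
grasp_force: 30.0
t 29.5 shift [-42.8 349.5   0.9] rot [-0.0004 -0.0029  0.0017]
```

```bash
python3 -m jog '-1 12 0 0 0 0 30;-3 23 0 0 0 0 30;-4 35 0 0 0 0 30;-4 35 0 0 0 0 30;-4 35 0 0 0 0 30;-4 35 0 0 0 0 30;-4 35 0 0 0 0 30;-4 35 0 0 0 0 30;-4 35 0 0 0 0 30;-4 35 0 0 0 0 30;-3 23 0 0 0 0 30;-2 12 0 0 0 0 30'; python3 -m jog '0 0 0 0 0 0 30;0 0 0 0 0 0 30;0 0 0 0 0 0 30';python3 -c "
from h import *
plan(.526,-.150,.055,-.002)"
```

```text
time_s: 31.0
position: [0.526, -0.1521, 0.1689]
tcp_rot: [[1.0, -0.003, -0.001], [-0.003, -1.0, 0.0], [-0.001, -0.0, -1.0]]
force: [0.6, -0.0, -1.4]
opening: 0.428
grasp_force: 30.0
time_s: 31.38
position: [0.5268, -0.1495, 0.1695]
tcp_rot: [[1.0, 0.0, -0.0], [0.0, -1.0, 0.0], [-0.0, -0.0, -1.0]]
force: [0.3, 1.0, -0.4]
opening: 0.43
grasp_force: 30.0
t 31.38 shift [ -0.8   0.5 114.5] rot [-0.0003  0.0004  0.0023]
```

```bash
python3 -m jog '-1 1 10 0 0 0 30;0 0 20 0 0 0 30;0 0 25 0 0 0 30;0 0 25 0 0 0 30;0 0 15 0 0 0 30;0 0 9 0 0 0 30;0 0 5 0 0 0 30;0 0 3 0 0 0 30;0 0 2 0 0 0 30;0 0 0 0 0 0 30;0 0 0 0 0 0 30'
```

```text
time_s: 32.75
position: [0.5261, -0.1516, 0.0559]
tcp_rot: [[1.0, -0.001, 0.001], [-0.001, -1.0, -0.0], [0.001, 0.0, -1.0]]
force: [1.3, -0.2, -1.2]
opening: 0.43
grasp_force: 30.0
```

```bash
python3 -m jog '0 0 1 0 0 0 30;0 0 0 0 0 0 30;0 0 0 0 0 0 44;0 0 0 0 0 0 50;0 0 0 0 0 0 70;0 0 0 0 0 0 87;0 0 0 0 0 0 87;0 0 0 0 0 0 87;0 0 -10 0 0 0 87;0 0 -30 0 0 0 87;0 0 -50 0 0 0 87;0 0 -20 0 0 0 87'; python3 - <<'E'
from h import *
plan(.633,.2224,.165,-.002)
C={c:capture(c) for c in('top','scene')}
for c in C: print(fit('bottle_green',{c:C[c]},(.633,.222),.006,False))
E
```

```text
time_s: 34.25
position: [0.5272, -0.1522, 0.168]
tcp_rot: [[1.0, -0.001, 0.005], [-0.001, -1.0, -0.002], [0.005, 0.002, -1.0]]
force: [0.6, -0.0, -1.0]
opening: 1.002
grasp_force: 0.0
t 34.25 shift [ 105.4 -374.7    2.5] rot [ 0.0025 -0.0048  0.0009]
(array([0.63280813, 0.22194584]), np.float64(0.08814147968742858), 1)
(array([0.63531713, 0.22389965]), np.float64(0.10131093763488608), 1)
```

```bash
python3 -m jog '3 -11 0 0 0 0 87;7 -22 0 0 0 0 87;11 -38 0 0 0 0 87;11 -38 0 0 0 0 87;11 -38 0 0 0 0 87;11 -38 0 0 0 0 87;11 -38 0 0 0 0 87;11 -38 0 0 0 0 87;11 -38 0 0 0 -0.05 87;12 -36 0 0 0 -0.07 87;9 -26 0 0 0 -0.07 87;5 -12 0 0 0 -0.073 87'; python3 -m jog '0 0 0 0 0 0 87;0 0 0 0 0 0 87;0 0 0 0 0 0 87';python3 - <<'E'
from h import *
plan(.634,.2225,.055,.263)
E
```

```text
time_s: 35.95
position: [0.6308, 0.226, 0.1624]
tcp_rot: [[0.965, 0.263, -0.003], [0.263, -0.965, -0.0], [-0.003, -0.001, -1.0]]
force: [0.3, -0.4, -0.2]
opening: 1.004
grasp_force: 0.0
time_s: 36.33
position: [0.6317, 0.2228, 0.1642]
tcp_rot: [[0.966, 0.257, -0.001], [0.257, -0.966, -0.0], [-0.001, 0.0, -1.0]]
force: [0.3, -0.8, -0.3]
opening: 1.001
grasp_force: 0.0
t 36.33 shift [  2.3   0.9 109.2] rot [ 0.      0.001  -0.0027]
```

```bash
python3 -m jog '2 1 0 0 0 -0.003 87;0 0 15 0 0 0 87;0 0 25 0 0 0 87;0 0 25 0 0 0 87;0 0 20 0 0 0 87;0 0 12 0 0 0 87;0 0 7 0 0 0 87;0 0 6 0 0 0 87;0 0 0 0 0 0 87;0 0 0 0 0 0 87'; python3 -c "
from h import *
plan(.634,.2225,.0545,.263)"
```

```text
time_s: 37.58
position: [0.6346, 0.2232, 0.0552]
tcp_rot: [[0.965, 0.262, 0.001], [0.262, -0.965, 0.0], [0.001, 0.0, -1.0]]
force: [-0.8, -0.2, 0.1]
opening: 1.003
grasp_force: 0.0
t 37.58 shift [-0.8  0.5  0.7] rot [ 0.0001 -0.0013  0.0018]
```

```bash
python3 -m jog '-1 0 0 0 0 0 87;0 0 0 0 0 0 30;0 0 0 0 0 0 30;0 0 0 0 0 0 30;0 0 0 0 0 0 30;0 0 0 0 0 0 30;0 0 0 0 0 0 30;0 0 0 0 0 0 30'; python3 -m jog '0 0 -5 0 0 0 30;0 0 -10 0 0 0 30;0 0 -20 0 0 0 30;0 0 -25 0 0 0.04 30;0 0 -25 0 0 0.07 30;0 0 -20 0 0 0.08 30;0 0 -10 0 0 0.075 30;0 0 0 0 0 0 30'; python3 -c "
from h import *
plan(.462,-.150,.17,-.002)"
```

```text
time_s: 38.58
position: [0.6332, 0.2229, 0.0545]
tcp_rot: [[0.965, 0.262, -0.0], [0.262, -0.965, 0.0], [-0.0, -0.0, -1.0]]
force: [0.2, 1.2, -0.5]
opening: 0.427
grasp_force: 30.0
time_s: 39.58
position: [0.6342, 0.223, 0.1722]
tcp_rot: [[1.0, 0.001, 0.004], [0.001, -1.0, 0.001], [0.004, -0.001, -1.0]]
force: [-0.4, -0.2, -0.3]
opening: 0.427
grasp_force: 30.0
t 39.58 shift [-172.5  372.9    1.2] rot [-0.0008 -0.0043  0.0027]
```

```bash
python3 -m jog '-6 12 0 0 0 0 30;-11 25 0 0 0 0 30;-17 37 0 0 0 0 30;-17 37 0 0 0 0 30;-17 37 0 0 0 0 30;-17 37 0 0 0 0 30;-17 37 0 0 0 0 30;-17 37 0 0 0 0 30;-17 37 0 0 0 0 30;-17 37 0 0 0 0 30;-12 25 0 0 0 0 30;-7 12 0 0 0 0 30'; python3 -m jog '0 0 0 0 0 0 30;0 0 0 0 0 0 30;0 0 0 0 0 0 30';python3 -c "
from h import *
plan(.462,-.150,.055,-.002)"
```

```text
time_s: 41.08
position: [0.4597, -0.1484, 0.1693]
tcp_rot: [[1.0, -0.002, -0.001], [-0.002, -1.0, 0.001], [-0.001, -0.001, -1.0]]
force: [-0.4, 1.0, -0.3]
opening: 0.427
grasp_force: 30.0
time_s: 41.45
position: [0.4614, -0.1463, 0.1695]
tcp_rot: [[1.0, 0.001, 0.0], [0.001, -1.0, 0.0], [0.0, -0.0, -1.0]]
force: [-0.0, 0.7, -0.3]
opening: 0.428
grasp_force: 30.0
t 41.45 shift [  0.6   3.7 114.5] rot [-0.0002 -0.      0.0033]
```

```bash
python3 -m jog '1 4 10 0 0 0.003 30;0 0 20 0 0 0 30;0 0 25 0 0 0 30;0 0 25 0 0 0 30;0 0 15 0 0 0 30;0 0 9 0 0 0 30;0 0 5 0 0 0 30;0 0 3 0 0 0 30;0 0 2 0 0 0 30;0 0 0 0 0 0 30;0 0 0 0 0 0 30'
```

```text
time_s: 42.82
position: [0.4623, -0.1512, 0.0558]
tcp_rot: [[1.0, -0.003, 0.0], [-0.003, -1.0, -0.0], [0.0, 0.0, -1.0]]
force: [-0.1, -0.4, -1.0]
opening: 0.43
grasp_force: 30.0
```

```bash
python3 -m jog '0 0 1 0 0 0 30;0 0 0 0 0 0 30;0 0 0 0 0 0 44;0 0 0 0 0 0 50;0 0 0 0 0 0 70;0 0 0 0 0 0 87;0 0 0 0 0 0 87;0 0 0 0 0 0 87;0 0 -10 0 0 0 87;0 0 -30 0 0 0 87;0 0 -50 0 0 0 87;0 0 -30 0 0 0 87'; python3 -m jog '0 -20 0 0 0 0 87;0 -50 0 0 0 0 87;0 -50 0 0 0 0 87;0 -50 0 0 0 0 87;0 -30 0 0 0 0 87;0 0 0 0 0 0 87'; python3 - <<'E'
from h import *
C={c:save(c,c+'9') for c in('top','scene')}
for n,x in [('yellow',.654),('blue',.59),('red',.526),('green',.462)]:
    print(n,fit('bottle_'+n,C,(x,-.15),.006,False))
E
```

```text
time_s: 44.32
position: [0.4627, -0.1514, 0.1772]
tcp_rot: [[1.0, -0.003, 0.003], [-0.003, -1.0, -0.002], [0.003, 0.002, -1.0]]
force: [0.6, -1.7, 0.3]
opening: 0.999
grasp_force: 0.0
time_s: 45.08
position: [0.4608, 0.0515, 0.1736]
tcp_rot: [[1.0, 0.001, -0.003], [0.001, -1.0, 0.001], [-0.003, -0.001, -1.0]]
force: [-0.5, -0.2, 0.1]
opening: 0.995
grasp_force: 0.0
yellow (array([ 0.65572619, -0.15311193]), np.float64(0.12534781998898992), 2)
blue (array([ 0.5917708 , -0.15269043]), np.float64(0.07930094503851143), 2)
red (array([ 0.5278222 , -0.15283508]), np.float64(0.14248336751133894), 2)
green (array([ 0.46322063, -0.15299499]), np.float64(0.1255086098280233), 2)
```

View pics/top9.png

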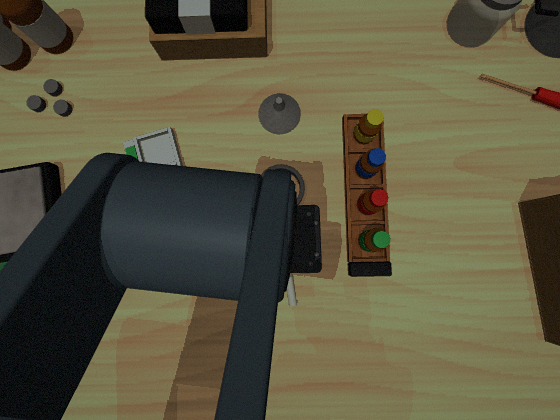

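View pics/scene9.png

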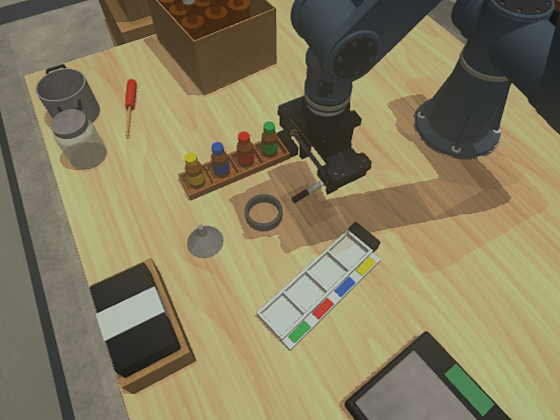

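All four bottles stand upright in their tray pockets. In the top view, green (375,240) is next to the black end, then red (372,200), blue (370,162) and yellow (367,125). Each is within about 3 mm of its pocket's centre, and the gripper is clear.

```bash
python3 -c "
from rig import *
print(hand_in())"
```

```text
the job is handed in; nothing more can be done
None
```

I moved all four bottles upright into the tray in reverse order, each about 3 mm or less from its pocket's centre by my camera fits, and handed the job in at about 45 s of the 112 s; the hand-in returned no verdict.

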